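Seat the wheel blank and swing the keeper over it

ROBOT

A 6-joint arm with a two-finger parallel gripper is mounted at the origin on the work surface. World frame = base frame: x ahead of the robot, y to its left, z up, the work surface at z = 0. Lengths are in m, angles in rad, forces in N, time in s.
With the tool pointing down it reaches from about 0.375 to 0.9 m from the base axis. Payload 3.1 kg.
Tool frame: the origin (TCP) lies between the finger pads; the fingertips stand manip.nose_length ahead of it and the grasp point (between the pads) lies 5 mm behind it (manip.nose_length is the distance from the TCP to the fingertips, in m); z points along the fingers, y is the line along which they close (so a half turn about z gives the same grasp; the last joint's range is limited). The gripper opens to 85 mm and grips with 20 to 120 N. Pads are 22 mm wide; open, the fingers measure 114 mm over their backs; the gripper's body (76 mm by 85 mm) begins 54 mm behind the grasp point. The pads swing forward as they close: fully open they stand 13 mm farther back than shut.
Start: joints at [0.922, 0.527, 1.433, -0, 1.181, -0.178], TCP at [0.283, 0.557, 0.245] pointing down, gripper open.
Joint ranges: [-3.08, 3.08], [-0.75, 2.2], [0.22, 2.44], [-1.43, 4.57], [0, 2.65], [-2.85, 2.85]. Speed limits (rad/s): [2.79, 2.79, 3.14, 3.14, 3.14, 3.14].

INTERFACE

Orientations are given as a unit quaternion [x, y, z, w].
In Python, from station import monitor, eyes, job, manip gives the robot as it stands.
- The arm moves only by the shell command python3 -m pendant 'ROWS' [FORCE]. ROWS is JSON, a list that holds one entry, the list of rows, each a list of 7 numbers: the shift along the tool's x, y, z as a fraction of full scale, then the turn, a rotation vector about the tool's x, y, z as a fraction of full scale, then the opening, from 0 (shut) to 1 (fully open). A call has 1 to 20 rows; each row shifts and turns the commanded pose from where the row before left it, along the tool's axes as they then stand; what a row does not reach is not made up. Full scale, the value 1, is 800 mm for a shift and 0.12 rad for a turn. A row lasts 1/10 s, in which the tool goes at most 50 mm and 8.59 degrees, less where a joint would pass 70% of its speed; a pose out of reach is approached as far as the arm can. A call with a number of a shift or a turn outside -1 to 1 is refused whole. A call with a gripper value outside its range is refused whole. The fingers move at their own pace and stop on an object; FORCE is the grip in N (left out, the last holds). Time passes only in rows, so rows that do not move let the fingers close. It gives the time, the measured TCP pose, the force, the opening and the grip force at its end, in the units of the state.
- monitor.sense(): the state, without advancing time (a new reading comes with each control period).
- eyes.snapshot(name): name is "scene" or "top"; returns a dict with "pixels" (384x512x3 uint8, red, green, blue), "depth" (384x512 float32, m along the optical axis (not along the pixel's ray), 0 where there is no reading), "intrinsics" (3x3 intrinsics, pixels), "eye" and "attitude" of the camera in the world. Camera axes: x right, y down, z forward; pixel columns grow to the right and rows downward; lengths in m; the calibration is good to about 2 mm. A picture is of the moment at which its call begins.
- job.sign_off(): hands the job in; it is judged then, once.
The state is a dict: "t": time; "q": joint angles; "qd": joint speeds; "tau": joint torques, N m; "tcp_pos": TCP position; "tool_rot": TCP orientation; "force": force on the tool from outside, world axes, zero at the start; "ft_torque": the same for the moment, N m; "finger_gap": opening from 0.0 (shut) to 1.0 (fully open); "gripper_force": force on a finger pad.
Only numpy, scipy, OpenCV 4.12 (cv2) and the standard library are available. Lean on these libraries where they do the work, as an engineer would, in place of code of your own. Each camera call takes 0.05 s, during which the arm holds its last target. There are 200 camera calls.

TASK

Using fingertips only, push the brass disc across the deck of the fixture until it drops into its round recess and lies flat and flush there; do not pick it up or let it fall off the fixture. Then push the red post to swing the keeper over the disc, fully closed against its stop. Leave everything else on the bench and on the fixture where it stands.

Things in the scene. Friction and masses are not known exactly. Their poses are not given: they have to be found in the camera images.
- blank: Loose solid brass disc, dark dot on top, 44 mm in diameter, 8 mm thick, about 0.1 kg. Origin: centre of its underside, z up. Starts flat on the fixture's deck, 70 to 115 mm from the recess's middle. Slides under about 0.5 N; starts to tip into the recess about 10 mm short of its centre; if it lodges tilted, a light push down on its top seats it.
- fixture: Holding fixture: bright aluminium block fixed to the bench, 180 mm along its own x, 220 mm along its own y, 22 mm high, with a flat top (the deck), no raised rim. Origin: centre of its underside, z up. Its round recess lies at x = 0, y = -35 mm; the keeper's pivot at x = 50, y = -85 mm.
- recess (a point): Centre of the mouth of the round recess, at deck level (22 mm above the bench). The recess is 50 mm in diameter and 8 mm deep with a flat black floor; the disc lies in it flush with the deck, with 3 mm of play all round. Axes as the fixture's.
- keeper_pivot (a point): A point on the vertical hinge axis of the keeper, at deck level; axes as the fixture's.
- keeper (a joint): Angle (rad) of the keeper, a level dark steel bar 14 mm wide, 6 mm thick, reaching 86 mm from its pivot, underside 3 mm above the deck. 0 = closed on its stop, across the recess's middle; grows anticlockwise from above to 1.75. In the fixture's frame it points at 135 degrees plus this angle from x. Starts at 1.2 to 1.6; stays where left (1 N at the post). A disc not down in the recess blocks it.
- keeper_post (a point): Top of the red post that stands up from the keeper near its free end, 80 mm from the pivot: 12 mm in diameter, rising from 9 mm to 33 mm above the deck. This point is on the post's axis, 33 mm above the deck.
- collet: Bystander: small loose steel collet, 16 mm in diameter, 26 mm tall, standing on the deck of the fixture, near the +x edge. Origin at its underside.
- loupe: Bystander: black eye loupe, 34 mm in diameter, 34 mm tall, on the bench beyond the fixture. Origin at its underside.
- oil_pot: Bystander: amber oil pot with a brass cap, 36 mm in diameter, 40 mm tall, on the bench on the robot's side of the fixture. Origin at its underside.
- dust_dome: Bystander: glass dust dome on a white base, 100 mm in diameter, 79 mm tall, at the left. Origin at its underside.
- spool: Bystander: wooden spool, 48 mm in diameter, 34 mm tall, on the bench on the robot's side of the fixture. Origin at its underside.
- brush: Bystander: bench brush, 170 mm long, lying at the left. Origin under its middle.
- screwdriver: Bystander: screwdriver, 150 mm long, lying at the right. Origin under its middle.
Mind the look-alikes: they are no part of the job. There is more than one size of the blank; the job needs the smallest.

How it is judged:
By the outcome, as a careful person would: the job done as asked, in the order asked, and still so for the second after the job is handed in, with the robot touching nothing.
It also fails if it takes over 53 s, if anything falls off the work surface, if the arm or the gripper's body presses on something with over 40 N, if the wrist force passes 120 N, or if a joint passes its speed limit or range.

## Working session

There is one attempt and no reset: what is moved stays moved. The work goes in short steps, Python scripts to look and compute and a shell command to move; the robot and the scene stay as the last step left them, time stands still between calls to the robot, and variables do not carry over. Pictures are saved under pics/ and viewed, at most 10 in all, crops included, and the job is handed in when it is done.

```bash
ls; mkdir -p pics; cat > h.py <<'E'
import numpy as np,cv2
from scipy.spatial.transform import Rotation as R
from station import monitor,eyes,job,manip
def snap(n):
    return eyes.snapshot(n)
def att(d):
    a=np.array(d["attitude"],float)
    return R.from_quat(a).as_matrix() if a.size==4 else a.reshape(3,3)
def cloud(d):
    K=np.array(d["intrinsics"]);z=d["depth"];v,u=np.mgrid[:z.shape[0],:z.shape[1]]
    p=np.stack([(u-K[0,2])/K[0,0]*z,(v-K[1,2])/K[1,1]*z,z],-1)
    return p@att(d).T+np.array(d["eye"])
def px2w(d,u,v,z):
    K=np.array(d["intrinsics"]);r=att(d)@np.array([(u-K[0,2])/K[0,0],(v-K[1,2])/K[1,1],1]);e=np.array(d["eye"])
    return e+r*(z-e[2])/r[2]
def save(d,n,box=None,s=1):
    im=d["pixels"][:,:,::-1]
    if box: im=im[box[1]:box[3],box[0]:box[2]]
    cv2.imwrite("pics/"+n,cv2.resize(im,None,fx=s,fy=s,interpolation=cv2.INTER_CUBIC))
E
python3 - <<'E'
from h import *
print(manip.nose_length, monitor.sense())
for n in("top","scene"):
    d=snap(n);save(d,n+"1.png",s=1.5);print(n,d["eye"],d["attitude"],d["intrinsics"])
    np.save(n+"1.npy",d,allow_pickle=True)
E
```

```text
pics
0.014 {'t': 0.0, 'q': array([ 9.22476499e-01,  5.28492977e-01,  1.43389980e+00,  7.50704002e-06,
        1.18141652e+00, -1.78471635e-01]), 'qd': array([ 0.00010315, -0.00108316,  0.00053202,  0.00016258,  0.00162041,
       -0.00174517]), 'tau': array([ 5.09034944e-04, -4.42336321e+01, -1.78030479e+01, -1.49494545e-04,
        8.20746442e-03,  9.39355857e-06]), 'tcp_pos': array([0.28250215, 0.5567366 , 0.24431792]), 'tool_rot': array([ 2.32770414e-01,  9.72531082e-01, -1.01356360e-03, -4.48414642e-04]), 'force': array([-0.04295618, -0.09601733, -0.228733  ]), 'ft_torque': array([-0.04467718, -0.04656992,  0.01321171]), 'gripper_force': 0.0, 'finger_gap': 0.9988333736862687}
top [ 0.36722293 -0.02457016  0.91037507] [-0.69837603  0.70806306 -0.07313099  0.07462898] [[353.02645737   0.         256.51064454]
 [  0.         353.02645737 191.31519281]
 [  0.           0.           1.        ]]
scene [1.25056366 0.07238839 0.92206998] [ 0.61619     0.70869652 -0.25410705 -0.2312763 ] [[467.37153758   0.         257.0147009 ]
 [  0.         467.37153758 196.3445048 ]
 [  0.           0.           1.        ]]
```

View pics/top1.png

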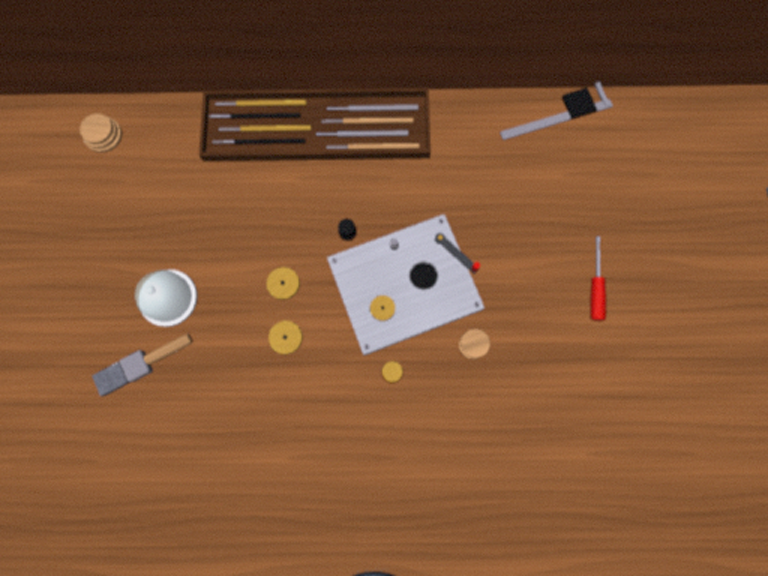

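View pics/scene1.png

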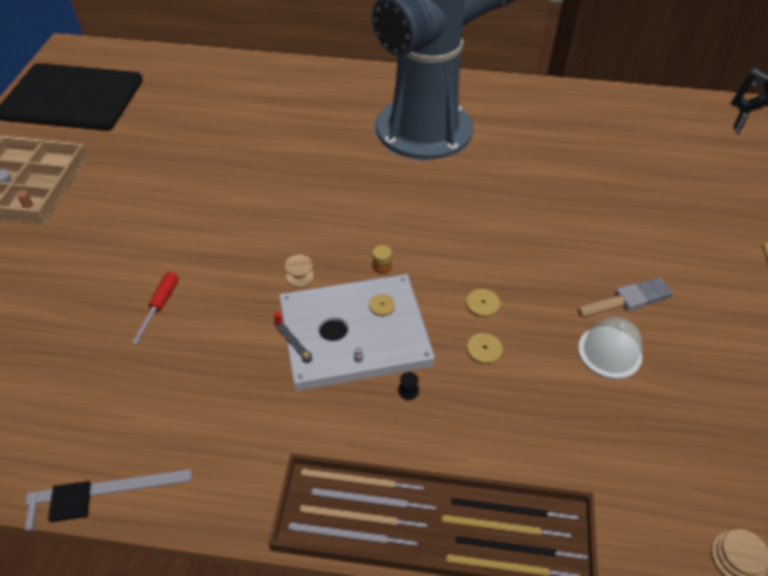

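Candidates in the top picture (at 1.5x): brass discs at (382,308) on the deck, and (283,283) and (285,337) on the bench. The oil pot's cap is at (392,371). The disc on the deck is visibly the smallest of the three, and the blank starts on the deck. The recess is at (424,276), the pivot at (440,238), the red post at (475,267) and the collet at (394,244).

```bash
python3 - <<'E'
from h import *
d=np.load("top1.npy",allow_pickle=True).item()
save(d,"crop1.png",(205,130,335,260),4.5)
im=d["pixels"];hsv=cv2.cvtColor(im,cv2.COLOR_RGB2HSV)
P=cloud(d)
# deck
m=((P[...,2]>.015)&(P[...,2]<.06)).astype(np.uint8)
n,l,s,c=cv2.connectedComponentsWithStats(m)
i=1+np.argmax(s[1:,4]);print("deck",s[i],c[i],np.median(P[...,2][l==i]))
al=((hsv[...,1]<60)&(hsv[...,2]>110)).astype(np.uint8)
al[:130]=0;al[245:]=0;al[:,:210]=0;al[:,330:]=0
cn,_=cv2.findContours(al,0,1);k=max(cn,key=cv2.contourArea)
r=cv2.minAreaRect(k);b=cv2.boxPoints(r);print(r,b*1.5)
B=np.array([px2w(d,*p,.022) for p in b]);print(B[:,:2],B[:,:2].mean(0),np.linalg.norm(np.diff(B,axis=0),axis=1))
def blob(name,mask,z):
    n,l,s,c=cv2.connectedComponentsWithStats(mask.astype(np.uint8))
    for j in range(1,n):
        if s[j,4]>12: print(name,s[j],c[j],px2w(d,*c[j],z)[:2], "eqdiam mm",1000*2*np.sqrt(s[j,4]/np.pi)*(d["eye"][2]-z)/353)
brass=(hsv[...,0]>18)&(hsv[...,0]<30)&(hsv[...,1]>120)&(hsv[...,2]>140)
brass[:130]=0; blob("brass",brass,.03)
red=((hsv[...,0]<5)|(hsv[...,0]>174))&(hsv[...,1]>180)&(hsv[...,2]>90);red[:,:300]=0
red[:,340:]=0;blob("red",red,.055)
dark=(hsv[...,2]<60);dark[:130]=0;dark[250:]=0;blob("dark",dark,.022)
E
```

```text
deck [ 218  143  105   94 5652] [269.50424628 189.1116419 ] 0.02151094974530615
((269.8984069824219, 188.3106231689453), (70.21504211425781, 86.94242095947266), 68.90766143798828) [[325.05823 256.79898]
 [446.73438 209.86676]
 [484.63702 308.13287]
 [362.96088 355.0651 ]]
[[ 0.61101427  0.07901705]
 [ 0.69386027 -0.13544124]
 [ 0.51681203 -0.19317883]
 [ 0.44026857  0.01400623]] [ 0.56548879 -0.0588992 ] [0.22990393 0.18622488 0.22087225]
brass [178 178  21  21 340] [188.13529412 188.44117647] [0.56425728 0.15066575] eqdiam mm 51.89046344700441
brass [247 198  16  15 189] [254.46031746 204.92592593] [ 0.51916514 -0.01830622] eqdiam mm 38.68824176081783
brass [179 214  22  22 368] [189.86141304 224.61684783] [0.4714949 0.1438564] eqdiam mm 53.98486259515726
brass [255 241  13  14 139] [261.02877698 247.39568345] [ 0.41274281 -0.03320843] eqdiam mm 33.17840400318632
red [315 175   5   5  19] [316.84210526 177.        ] [ 0.58337133 -0.17510472] eqdiam mm 11.91828438755542
dark [226 146  11  14 122] [230.94262295 152.75409836] [0.66077374 0.04200273] eqdiam mm 31.365819077255566
dark [274 176  17  16 216] [281.98148148 183.49074074] [ 0.57571234 -0.09004732] eqdiam mm 41.73530515707608
```

View pics/crop1.png

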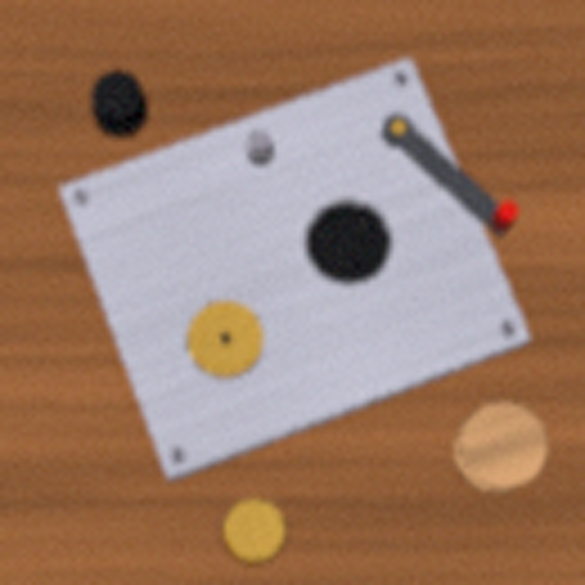

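The crop confirms it: the blank is the smallest brass disc, at crop (225,339) on the deck. The recess is at (348,242), the pivot at (398,127), the post top at (507,212) and the collet at (260,148). Next I fit the fixture frame.

```bash
cat > geo.py <<'E'
from h import *
d=np.load("top1.npy",allow_pickle=True).item()
c=lambda u,v,z:px2w(d,205+u/4.5-.4,130+v/4.5-.4,z)[:2]
# fixture pts: corners, recess, pivot (image left=+y world)
W=np.array([c(61,187,.022),c(410,58,.022),c(530,340,.022),c(167,478,.022),c(348,242,.020),c(398,127,.031)])
F=np.array([[90,110],[90,-110],[-90,-110],[-90,110],[0,-35],[50,-85]])/1e3
wm,fm=W.mean(0),F.mean(0)
U,S,Vt=np.linalg.svd((F-fm).T@(W-wm));Rf=(U@Vt).T;T=wm-Rf@fm
f2w=lambda p:Rf@(np.array(p)/1e3)+T
E
python3 - <<'E'
from geo import *
print("res mm",((W-(F@Rf.T+T))*1e3).round(1).tolist(),"yaw",np.degrees(np.arctan2(Rf[1,0],Rf[0,0])))
rec=f2w([0,-35]);piv=f2w([50,-85]);disc=c(225,339,.030);post=c(507,212,.055);col=c(258,140,.048)
print("rec",rec,"piv",piv,"disc",disc,"post",post,"collet",col)
v=rec-disc;print("push",np.linalg.norm(v),"dir",v/np.linalg.norm(v),np.degrees(np.arctan2(v[1],v[0])))
pf=Rf.T@(post-piv);print("keeper",np.radians((np.degrees(np.arctan2(pf[1],pf[0]))-135)%360),"r",np.linalg.norm(pf))
print("closed post",f2w([50-80*.7071,-85+80*.7071]))
s=monitor.sense();M=R.from_quat(s["tool_rot"]).as_matrix();print(M.round(3),s["tcp_pos"])
P=cloud(d)
E
```

```text
res mm [[-0.3, -1.4], [-0.2, 0.4], [-0.4, 0.5], [0.2, -0.1], [-0.2, 0.4], [0.9, 0.2]] yaw 20.100860793967357
rec [ 0.57666051 -0.09048685] piv [ 0.64079865 -0.12025761] disc [ 0.51914119 -0.01865919] post [ 0.58409973 -0.17620065] collet [ 0.6298444  -0.03883575]
push 0.0920200182648215 dir [ 0.62507391 -0.78056557] -51.312387575349234
keeper 1.2132597144342048 r 0.0796516883637941
closed post [ 0.56823532 -0.08657616]
[[-0.892  0.453 -0.001]
 [ 0.453  0.892 -0.002]
 [ 0.    -0.002 -1.   ]] [0.28254284 0.55680296 0.24442987]
```

```bash
python3 -m pendant '[[[0,0,0,0,0,0.8875,0.33],[0,0,0,0,0,0.8875,0.33],[0,0,0,0,0,0.8875,0.33],[0,0,0,0,0,0.8875,0.33],[-0.0528,-0.0168,0,0,0,0,0.33],[-0.0528,-0.0168,0,0,0,0,0.33],[-0.0528,-0.0168,0,0,0,0,0.33],[-0.0528,-0.0168,0,0,0,0,0.33],[-0.0528,-0.0168,0,0,0,0,0.33],[-0.0528,-0.0168,0,0,0,0,0.33],[-0.0528,-0.0168,0,0,0,0,0.33],[-0.0528,-0.0168,0,0,0,0,0.33],[-0.0528,-0.0168,0,0,0,0,0.33],[-0.0528,-0.0168,0,0,0,0,0.33],[-0.0528,-0.0168,0,0,0,0,0.33],[-0.0528,-0.0168,0,0,0,0,0.33],[-0.0528,-0.0168,0,0,0,0,0.33],[0,0,0,0,0,0,0.33],[0,0,0,0,0,0,0.33]]]'
cat > st.py <<'E'
from geo import *
import sys
s=monitor.sense();M=R.from_quat(s["tool_rot"]).as_matrix()
print("t",s["t"],"p",s["tcp_pos"].round(4),"xaxis",M[:,0].round(3),"z",M[:,2].round(3),"F",s["force"].round(2),"gap",s["finger_gap"])
if len(sys.argv)>3:
    t=np.array(list(map(float,sys.argv[1:4])));print("tool shift/800mm",(M.T@(t-s["tcp_pos"])/.8).round(4))
E
python3 st.py .489 .0188 .042
```

```text
t: 2.0
tcp_pos: [0.4895, 0.0186, 0.2449]
tool_rot: [0.434, 0.901, -0.0, -0.001]
force: [-1.0, 0.4, -0.1]
finger_gap: 0.327
gripper_force: 0.0
t 2.0 p [0.4895 0.0186 0.2449] xaxis [-0.623  0.782  0.001] z [-0.001  0.001 -1.   ] F [-1.04  0.37 -0.07] gap 0.3272324508470599
tool shift/800mm [ 2.000e-04 -1.000e-04  2.536e-01]
```

```bash
python3 -m pendant '[[[0,0,0.06,0,0,0,0.33],[0,0,0.06,0,0,0,0.33],[0,0,0.06,0,0,0,0.33],[0,0,0.05,0,0,0,0.33],[0,0,0.02,0,0,0,0.33],[0,0,0,0,0,0,0.33],[0,0,0,0,0,0,0.33]]]'
python3 -m pendant '[[[0,0,0.003,0,0,0,0.33],[0,0,0,0,0,0,0.33],[0,0,0,0,0,0,0.33]]]'
python3 - <<'E'
from h import *
d=snap("scene");save(d,"s2.png",(170,150,310,270),5);d=snap("top");save(d,"t2.png",(205,130,335,260),4.5)
E
```

```text
t: 2.7
tcp_pos: [0.4892, 0.0206, 0.0455]
tool_rot: [0.432, 0.902, -0.0, -0.0]
force: [-0.1, 0.1, 0.5]
finger_gap: 0.329
gripper_force: 0.0
t: 3.0
tcp_pos: [0.4903, 0.0194, 0.044]
tool_rot: [0.433, 0.901, 0.0, 0.001]
force: [-0.6, -0.4, 0.2]
finger_gap: 0.327
gripper_force: 0.0
```

View pics/s2.png

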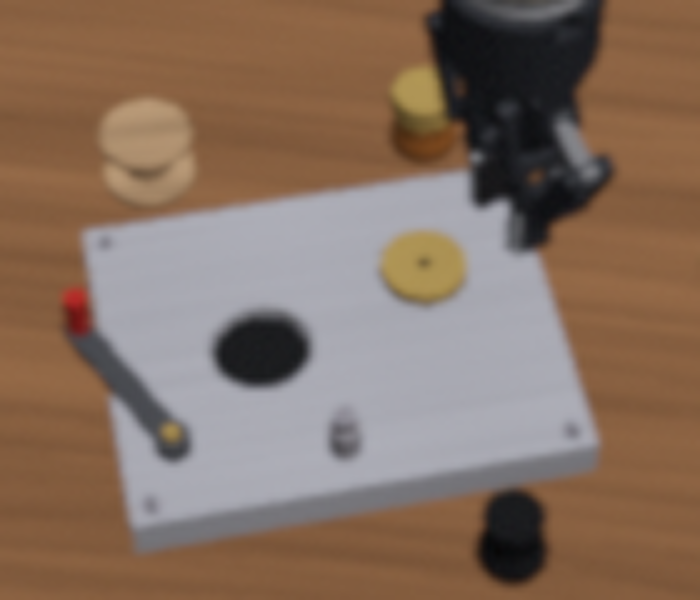

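The two fingertips, at (490,185) and (525,235), straddle the push line behind the disc at (424,265). I lower them in small steps to find the deck.

```bash
for i in 1; do python3 -m pendant '[[[0,0,0.005,0,0,0,0.33],[0,0,0,0,0,0,0.33],[0,0,0,0,0,0,0.33]]]'; python3 -m pendant '[[[0,0,0.0025,0,0,0,0.33],[0,0,0,0,0,0,0.33],[0,0,0,0,0,0,0.33]]]';python3 -m pendant '[[[0,0,0.0025,0,0,0,0.33],[0,0,0,0,0,0,0.33],[0,0,0,0,0,0,0.33]]]'; done | grep -E "tcp_pos|force:"
```

```text
tcp_pos: [0.4895, 0.0193, 0.0387]
force: [0.2, 0.3, -0.2]
gripper_force: 0.0
tcp_pos: [0.4896, 0.0194, 0.0368]
force: [-0.4, -0.9, -0.0]
gripper_force: 0.0
tcp_pos: [0.4898, 0.0194, 0.0357]
force: [-1.9, -0.4, 8.3]
gripper_force: 4.0
```

```bash
python3 -m pendant '[[[0,0,-0.0038,0,0,0,0.33],[-0.005,0,0,0,0,0,0.33],[-0.01,0,0,0,0,0,0.33],[-0.01,0,0,0,0,0,0.33],[-0.01,0,0,0,0,0,0.33],[-0.01,0,0,0,0,0,0.33],[-0.01,0,0,0,0,0,0.33],[-0.01,0,0,0,0,0,0.33],[-0.01,0,0,0,0,0,0.33],[-0.01,0,0,0,0,0,0.33],[-0.01,0,0,0,0,0,0.33],[-0.005,0,0,0,0,0,0.33],[0,0,0,0,0,0,0.33],[0,0,0,0,0,0,0.33]]]'
python3 - <<'E'
from h import *
d=snap("scene");save(d,"s3.png",(170,150,310,270),5)
E
python3 st.py .5592 -.0687 .038
```

```text
t: 5.4
tcp_pos: [0.5396, -0.0431, 0.038]
tool_rot: [0.433, 0.901, 0.0, -0.0]
force: [0.2, -0.2, -0.2]
finger_gap: 0.333
gripper_force: 0.0
t 5.45 p [ 0.5394 -0.0429  0.0379] xaxis [-0.625  0.781  0.   ] z [-0.  0. -1.] F [ 0.76  0.02 -0.52] gap 0.32776974676435217
tool shift/800mm [-0.0407 -0.0008 -0.0001]
```

View pics/s3.png

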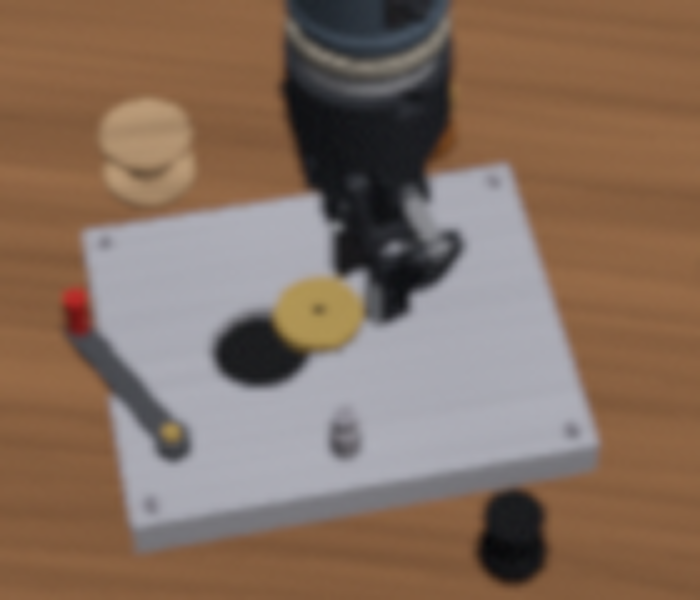

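The disc, at (320,310), sits in the finger cradle just at the lip of the recess, at (262,348). I measure its position before going on.

```bash
cat > disc.py <<'E'
from geo import *
def disc(name="scene"):
    d=snap(name);h=cv2.cvtColor(d["pixels"],cv2.COLOR_RGB2HSV);P=cloud(d)
    m=(h[...,0]>15)&(h[...,0]<32)&(h[...,1]>100)&(h[...,2]>100)
    q=(P[...,:2]-T)@Rf; m&=(abs(q[...,0])<.085)&(abs(q[...,1])<.105)&(P[...,2]<.06)&(P[...,2]>.01)
    n,l,s,c=cv2.connectedComponentsWithStats(m.astype(np.uint8));i=1+np.argmax(s[1:,4])
    Z=P[...,2][l==i];k,_=cv2.findContours((l==i).astype(np.uint8),0,1);e=cv2.fitEllipse(cv2.convexHull(max(k,key=len)))
    return d,s[i],e,np.percentile(Z,[5,50,95])
E
python3 - <<'E'
from disc import *
d,s,e,z=disc();w=px2w(d,*e[0],.03)[:2];print(s,e,z,w)
D=np.load("scene1.npy",allow_pickle=True).item();h=cv2.cvtColor(D["pixels"],cv2.COLOR_RGB2HSV)
m=(h[...,0]>15)&(h[...,0]<32)&(h[...,1]>100)&(h[...,2]>100);m[:190]=0;m[215:]=0;m[:,:240]=0;m[:,270:]=0
k,_=cv2.findContours(m.astype(np.uint8),0,1);e0=cv2.fitEllipse(cv2.convexHull(max(k,key=len)));w0=px2w(D,*e0[0],.03)[:2]
print("scene-cam start disc",w0,"moved disc (top cam ref)",w-w0+c(225,339,.03))
p=w-w0+c(225,339,.03);v=f2w([0,-35])-p;M=R.from_quat(monitor.sense()["tool_rot"]).as_matrix()[:2,:2]
print("to go in tool",M.T@v*1e3,"tcp->disc",M.T@(p-monitor.sense()["tcp_pos"][:2])*1e3)
E
```

```text
[225 206  17  14 183] ((233.08920288085938, 212.63758850097656), (13.480456352233887, 16.37166976928711), 81.84115600585938) [0.02600475 0.02930836 0.03206515] [ 0.56175501 -0.06586619]
scene-cam start disc [ 0.52425207 -0.01957669] moved disc (top cam ref) [ 0.55664413 -0.0649487 ]
to go in tool [-32.44590037  -0.34022941] tcp->disc [-28.08163353  -0.33865459]
```

```bash
python3 -m pendant '[[[-0.0075,0,0,0,0,0,0.33],[-0.0075,0,0,0,0,0,0.33],[-0.0075,0,0,0,0,0,0.33],[-0.0075,0,0,0,0,0,0.33],[-0.005,0,0,0,0,0,0.33],[-0.005,0,0,0,0,0,0.33],[0,0,0,0,0,0,0.33],[0,0,0,0,0,0,0.33]]]'
python3 - <<'E'
from disc import *
d,s,e,z=disc();save(d,"s4.png",(170,150,310,270),5);w=px2w(d,*e[0],.022)[:2]-np.array([.0051,-.0009]);print(s,e,z,w,f2w([0,-35]))
E
```

```text
t: 6.3
tcp_pos: [0.5596, -0.0681, 0.0379]
tool_rot: [0.433, 0.901, -0.0, 0.0]
force: [0.4, 0.0, 0.5]
finger_gap: 0.33
gripper_force: 0.0
[214 213  18  14 193] ((222.2533721923828, 219.23504638671875), (13.513466835021973, 17.5449275970459), 81.30596160888672) [0.01821942 0.02155102 0.02437613] [ 0.57427724 -0.08873271] [ 0.57666051 -0.09048685]
```

View pics/s4.png

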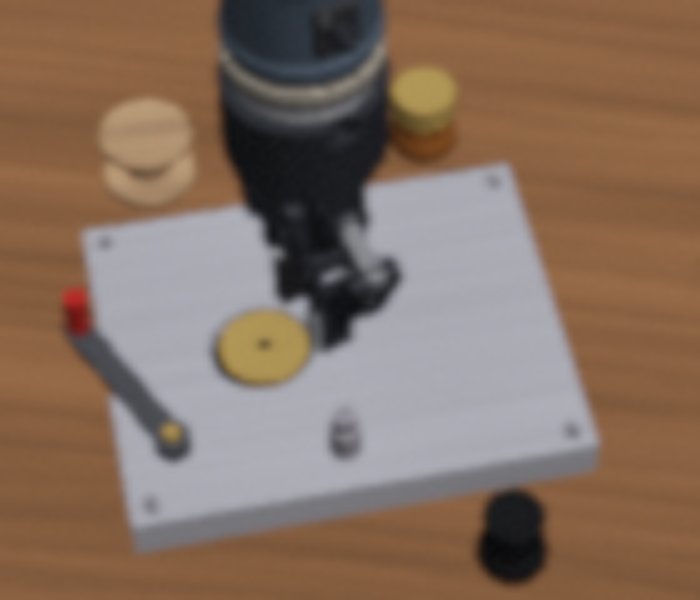

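The disc now lies in the recess, centred near (264,346), with its top at deck level (median z 0.0215). Next I lift, shut the fingers and move behind the post.

```bash
python3 -m pendant '[[[0.01,0,0,0,0,0,0.33],[-0.01,0,-0.05,0,0,0,0.33],[0,0,-0.05,0,0,0,0],[-0.055,-0.0188,0,0,0,0,0],[-0.055,-0.0188,0,0,0,0,0],[-0.055,-0.0188,0,0,0,0,0],[0,0,0,0,0,-0.858,0],[0,0,0,0,0,0,0],[0,0,0,0,0,0,0],[0,0,0,0,0,0,0]]]'
python3 st.py .6065 -.199 .052
python3 - <<'E'
from disc import *
print(monitor.sense()["q"].round(2))
for n in("scene","top"):
    d,s,e,z=disc(n);P=cloud(d)
    rec=f2w([0,-35]);off=np.array([.0051,-.0009]) if n=="scene" else 0
    q=np.linalg.norm(P[...,:2]-rec-off,axis=2)
    for nm,m in(("disc",q<.018),("deck",(q>.03)&(q<.045))):
        A=P[m&(abs(P[...,2]-.022)<.012)];X=np.c_[A[:,:2]-rec,np.ones(len(A))];co,*_=np.linalg.lstsq(X,A[:,2],rcond=None);print(n,nm,len(A),"slope deg",np.degrees(co[:2]).round(1),"z mm",(co[2]*1e3).round(2))
    print(px2w(d,*e[0],.022)[:2]-off,e)
E
```

```text
t: 7.35
tcp_pos: [0.606, -0.1976, 0.1177]
tool_rot: [0.386, 0.922, 0.0, -0.001]
force: [0.1, 0.2, 0.1]
finger_gap: -0.001
gripper_force: 0.0
t 7.35 p [ 0.606  -0.1976  0.1177] xaxis [-0.702  0.712  0.002] z [-0.002  0.001 -1.   ] F [0.14 0.17 0.13] gap -0.001467905177309445
tool shift/800mm [-0.0018 -0.0007  0.0821]
[-0.49  0.7   1.5   0.    0.94 -1.27]
scene disc 148 slope deg [-4.7  2.4] z mm 21.53
scene deck 495 slope deg [0.1 0.2] z mm 21.59
[ 0.57447476 -0.08911887] ((222.08116149902344, 219.28097534179688), (13.644389152526855, 16.89190673828125), 80.92801666259766)Traceback (most recent call last):
  File "<stdin>", line 4, in <module>
  File "disc.py", line 6, in disc
    n,l,s,c=cv2.connectedComponentsWithStats(m.astype(np.uint8));i=1+np.argmax(s[1:,4])
                                                                     ~~~~~~~~~^^^^^^^^^
    return _wrapfunc(a, 'argmax', axis=axis, out=out, **kwds)
    return bound(*args, **kwds)
ValueError: attempt to get argmax of an empty sequence
```

```bash
cat > tilt.py <<'E'
from geo import *
rec=f2w([0,-35])+np.array([.0051,-.0009])
for nm,a,b in(("disc",0,.017),("deck",.03,.045)):
    L=[]
    for i in range(6):
        P=cloud(snap("scene"));q=np.linalg.norm(P[...,:2]-rec,axis=2);A=P[(q>=a)&(q<b)&(abs(P[...,2]-.022)<.015)]
        L.append(np.linalg.lstsq(np.c_[A[:,:2]-rec,np.ones(len(A))],A[:,2],rcond=None)[0])
    L=np.array(L);print(nm,"slope deg",np.degrees(L[:,:2].mean(0)).round(2),"+-",np.degrees(L[:,:2].std(0)).round(2),"z",L[:,2].mean()*1e3)
E
python3 tilt.py
python3 - <<'E'
from h import *
d=snap("scene");save(d,"s5.png",(200,200,245,240),14)
E
```

```text
disc slope deg [-3.21  1.46] +- [0.76 1.33] z 21.23933908893531
deck slope deg [0.03 0.01] +- [0.13 0.22] z 21.476561135104255
```

View pics/s5.png

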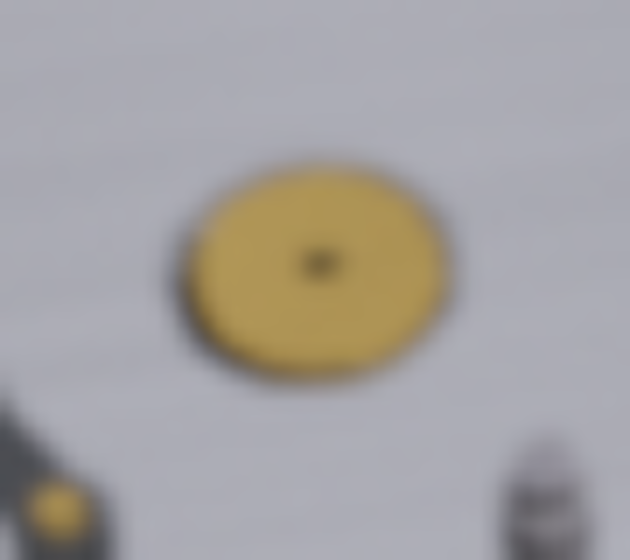

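The disc fills the recess, but a dark crescent on the far side and the depth fit (about 3.5°) leave a small tilt possible. I'll press lightly on its rear half to be sure.

```bash
python3 -m pendant '[[[0.0443,0.0225,0,0,0,0,0],[0.0443,0.0225,0,0,0,0,0],[0.0443,0.0225,0,0,0,0,0],[0,0,0,0,0,0,0],[0,0,0.05,0,0,0,0],[0,0,0.035,0,0,0,0],[0,0,0.006,0,0,0,0],[0,0,0,0,0,0,0],[0,0,0,0,0,0,0]]]'; for i in 1; do python3 -m pendant '[[[0,0,0.0025,0,0,0,0],[0,0,0,0,0,0,0],[0,0,0,0,0,0,0]]]';python3 -m pendant '[[[0,0,0.002,0,0,0,0],[0,0,0,0,0,0,0],[0,0,0,0,0,0,0]]]'; done | grep -E "tcp_pos|^force"
```

```text
t: 9.0
tcp_pos: [0.5718, -0.0864, 0.0461]
tool_rot: [0.386, 0.922, 0.0, 0.001]
force: [0.1, 0.3, 0.3]
finger_gap: 0.003
gripper_force: 0.0
tcp_pos: [0.5712, -0.0858, 0.044]
force: [-0.6, -0.2, 0.6]
tcp_pos: [0.5707, -0.0856, 0.0415]
force: [0.5, 0.5, 0.2]
```

```bash
for i in 1; do python3 -m pendant '[[[0,0,0.002,0,0,0,0],[0,0,0,0,0,0,0],[0,0,0,0,0,0,0]]]';python3 -m pendant '[[[0,0,0.002,0,0,0,0],[0,0,0,0,0,0,0],[0,0,0,0,0,0,0]]]'; python3 -m pendant '[[[0,0,0.002,0,0,0,0],[0,0,0,0,0,0,0],[0,0,0,0,0,0,0]]]'; done | grep -E "tcp_pos|^force"
```

```text
tcp_pos: [0.5707, -0.0856, 0.0398]
force: [0.4, 0.3, -0.5]
tcp_pos: [0.5707, -0.0857, 0.0383]
force: [0.8, 0.5, -0.1]
tcp_pos: [0.5707, -0.0857, 0.0367]
force: [-1.2, 0.3, -0.1]
```

```bash
python3 -m pendant '[[[0,0,0.0012,0,0,0,0],[0,0,0,0,0,0,0],[0,0,0,0,0,0,0]]]' | grep -E "tcp_pos|^force";python3 -m pendant '[[[0,0,0.001,0,0,0,0],[0,0,0,0,0,0,0],[0,0,0,0,0,0,0]]]'| grep -E "tcp_pos|^force"
```

```text
tcp_pos: [0.5709, -0.0857, 0.0361]
force: [-1.2, -0.3, 4.4]
tcp_pos: [0.5709, -0.0857, 0.0361]
force: [-1.8, 1.0, 9.5]
```

Contact came at TCP 0.0361, so the tip was at 0.022, which is deck height: the disc is flat and flush. I return to the post.

```bash
python3 -m pendant '[[[0,0,-0.05,0,0,0,0],[0,0,-0.05,0,0,0,0],[-0.0443,-0.0225,0,0,0,0,0],[-0.0443,-0.0225,0,0,0,0,0],[-0.0443,-0.0225,0,0,0,0,0],[0,0,0,0,0,0,0],[0,0,0.05,0,0,0,0],[0,0,0.03,0,0,0,0],[0,0,0,0,0,0,0],[0,0,0,0,0,0,0]]]'; python3 st.py .6065 -.199 .052
```

```text
t: 12.1
tcp_pos: [0.6065, -0.1986, 0.0506]
tool_rot: [0.386, 0.923, 0.0, -0.001]
force: [0.5, 0.3, -0.5]
finger_gap: 0.001
gripper_force: 0.0
t 12.1 p [ 0.6065 -0.1986  0.0506] xaxis [-0.702  0.712  0.001] z [-0.001  0.001 -1.   ] F [ 0.52  0.27 -0.54] gap 0.001113862059024574
tool shift/800mm [-0.0003 -0.0003 -0.0017]
```

```bash
python3 -m pendant '[[[0.0094,0,0,0,0,0,0],[0.0094,0,0,0,0,0,0],[0.0101,-0.0016,0,0,0,0.833,0],[0.0101,-0.0016,0,0,0,0.833,0],[0.0101,-0.0016,0,0,0,0.833,0],[0.0101,-0.0016,0,0,0,0.833,0],[0.0101,-0.0016,0,0,0,0.833,0],[0.0101,-0.0016,0,0,0,0.833,0],[0.0101,-0.0016,0,0,0,0.833,0],[0.0101,-0.0016,0,0,0,0.833,0],[0.0101,-0.0016,0,0,0,0.833,0],[0.0101,-0.0016,0,0,0,0.833,0],[0.0101,-0.0016,0,0,0,0.833,0],[0,0,0,0,0,0,0],[0,0,0,0,0,0,0]]]'
cat > fin.py <<'E'
from geo import *
s=monitor.sense();p=s["tcp_pos"][:2];M=R.from_quat(s["tool_rot"]).as_matrix()[:2,:2]
piv=f2w([50,-85]);print("tcp rel pivot in tool mm",(M.T@(p-piv)*1e3).round(1),"(want -17,-80); xaxis deg",np.degrees(np.arctan2(M[1,0],M[0,0])),"closed at 65.1")
E
python3 fin.py
python3 - <<'E'
from h import *
d=snap("scene");save(d,"s6.png",(170,150,310,270),5)
E
```

```text
t: 13.6
tcp_pos: [0.5603, -0.1107, 0.0519]
tool_rot: [0.81, 0.586, 0.0, 0.001]
force: [-0.2, -0.6, -0.2]
finger_gap: -0.004
gripper_force: 0.0
tcp rel pivot in tool mm [-16.2 -79.4] (want -17,-80); xaxis deg 71.73633123629637 closed at 65.1
```

View pics/s6.png

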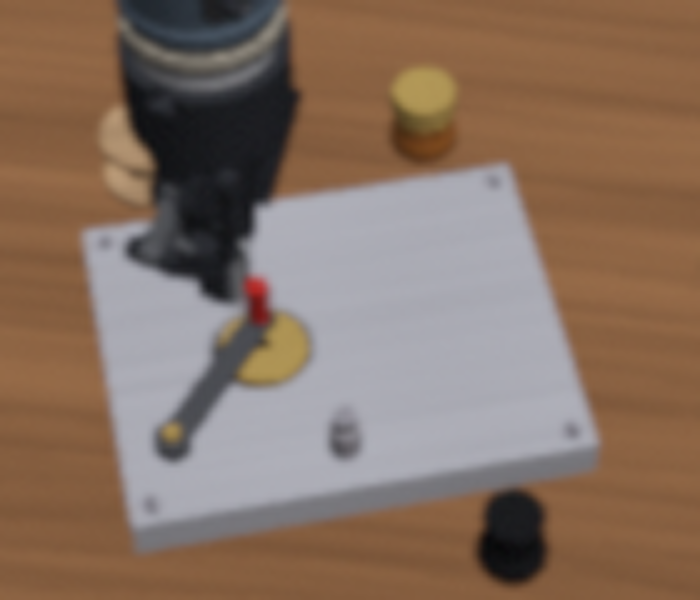

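The keeper has swung over the seated disc; the post is at (258,295) and the bar is about 0.1 rad short of the disc's middle at (264,346). I finish with small pushes until I feel the stop.

```bash
for i in 1; do python3 -m pendant '[[[0.0101,-0.0016,0,0,0,0.833,0],[0,0,0,0,0,0,0],[0,0,0,0,0,0,0]]]'; for k in 1; do python3 -m pendant '[[[0.002,0,0,0,0,0,0],[0,0,0,0,0,0,0],[0,0,0,0,0,0,0]]]'; python3 -m pendant '[[[0.002,0,0,0,0,0,0],[0,0,0,0,0,0,0],[0,0,0,0,0,0,0]]]'; done; done | grep -E "tcp_pos|^force"; python3 fin.py
```

```text
tcp_pos: [0.5616, -0.1032, 0.0511]
force: [0.2, -0.2, -0.3]
tcp_pos: [0.562, -0.1022, 0.051]
force: [-1.6, -3.4, 0.7]
tcp_pos: [0.5621, -0.102, 0.051]
force: [-4.1, -9.3, 2.1]
tcp rel pivot in tool mm [-15.4 -79.3] (want -17,-80); xaxis deg 65.94191133474169 closed at 65.1
```

The force jumped to 10 N with the arm held, so the keeper is on its stop. I back off, lift and check.

```bash
python3 -m pendant '[[[-0.0125,0,0,0,0,0,0],[-0.02,0,0,0,0,0,0],[0,0,-0.05,0,0,0,0],[-0.05,0,-0.03,0,0,0,0],[-0.05,0,-0.03,0,0,0,0],[-0.05,0,0,0,0,0,0],[-0.05,0,0,0,0,0,0],[0,0,0,0,0,0,0],[0,0,0,0,0,0,0]]]'
python3 - <<'E'
from geo import *
d=snap("scene");save(d,"s7.png",(170,150,310,270),5)
d=snap("top");hsv=cv2.cvtColor(d["pixels"],cv2.COLOR_RGB2HSV)
red=((hsv[...,0]<5)|(hsv[...,0]>174))&(hsv[...,1]>150)&(hsv[...,2]>80);red[:,:250]=0;red[:,340:]=0;red[:150]=0;red[230:]=0
v,u=np.nonzero(red);
if len(u):
    p=px2w(d,u.mean(),v.mean(),.055)[:2];r=Rf.T@(p-f2w([50,-85]));print(p,len(u),"angle",np.arctan2(r[1],r[0])-np.radians(135))
E
```

```text
t: 15.45
tcp_pos: [0.486, -0.2707, 0.1389]
tool_rot: [0.84, 0.542, 0.0, -0.0]
force: [-0.4, 1.1, 0.3]
finger_gap: 0.0
gripper_force: 0.0
```

View pics/s7.png

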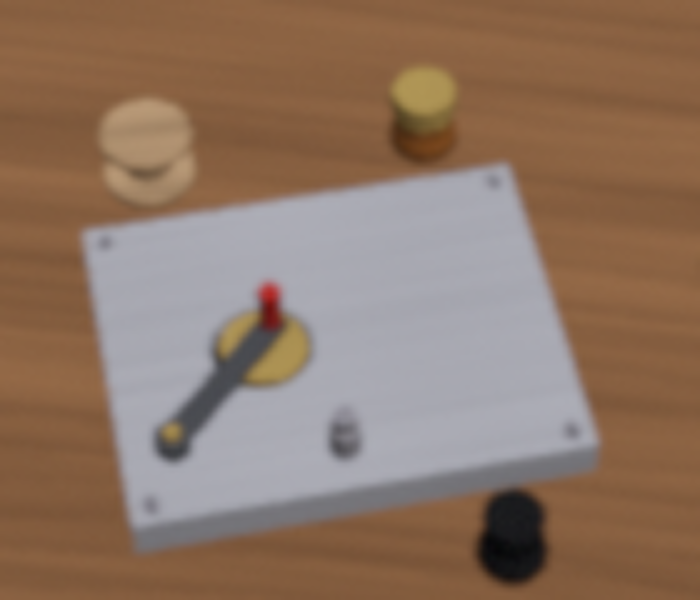

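The bar now crosses the disc's middle, hiding the dot, with the post at (269,290), and nothing else has moved. One numeric check of the angle before handing in.

```bash
python3 - <<'E'
from geo import *
def redtop(D,box):
    h=cv2.cvtColor(D["pixels"],cv2.COLOR_RGB2HSV);m=((h[...,0]<6)|(h[...,0]>172))&(h[...,1]>150)&(h[...,2]>70)
    x0,y0,x1,y1=box;k=np.zeros_like(m);k[y0:y1,x0:x1]=m[y0:y1,x0:x1];v,u=np.nonzero(k);return u.mean(),v.mean(),len(u)
a=redtop(np.load("scene1.npy",allow_pickle=True).item(),(175,200,195,225));D=snap("scene");b=redtop(D,(215,195,235,222))
piv=f2w([50,-85])+np.array([.0051,-.0009])
for n,q in(("start",a),("now",b)):
    r=Rf.T@(px2w(D,q[0],q[1],.044)[:2]-piv);print(n,q,"r",np.linalg.norm(r),"theta",(np.arctan2(r[1],r[0])-np.radians(135))%(2*np.pi))
E
```

```text
start (np.float64(184.91176470588235), np.float64(211.6764705882353), 34) r 0.08221114764498624 theta 1.195363429567946
now (np.float64(223.76470588235293), np.float64(211.35294117647058), 17) r 0.08171822711362406 theta 6.278304827300843
```

```bash
python3 -c "
from station import job
print(job.sign_off())"
```

```text
the job is handed in; nothing more can be done
None
```

The job is handed in at about 15.5 s: the brass disc lies flat and flush in its recess, the keeper is closed on its stop (measured angle about 0), and nothing else near the fixture appears to have moved.

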